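# Fit the pelleting pan on its sloping drive and lower the scraper

### The arm

A 6-joint arm with a two-finger parallel gripper is mounted at the origin on the work surface. World frame = base frame: x ahead of the robot, y to its left, z up, the work surface at z = 0. Lengths are in m, angles in degrees, forces in N, time in s.
With the tool pointing down it reaches from about 0.4 to 0.825 m from the base axis. Payload 7 kg.
Tool frame: the origin (TCP) lies between the finger pads; the fingertips stand 19 mm ahead of it and the grasp point (between the pads) is the TCP; x points along the fingers, y is the direction in which the jaws open and shut, and the axes are right-handed (so a half turn about x gives the same grasp; the last joint's range is limited). The gripper opens to 88 mm and grips with 3 to 60 N. Pads are 19 mm wide; open, the fingers measure 130 mm over their backs; the gripper's body (78 mm by 193 mm) begins 47 mm behind the grasp point.
Start: joints at [81.71, 20.546, 0.682, 0, -70.136, -16.507], TCP at [0.283, 0.613, 0.246] pointing down, gripper open.
Joint ranges: [-176.03, 176.03], [-82.01, 121.73], [-58.28, 71.71], [-173.87, 95.51], [-174.79, -0.11], [-173.66, 173.66]. Speed limits (degrees/s): [136.94, 136.94, 172.46, 180, 180, 180].

### API

Orientations are given as [roll, pitch, yaw] about the fixed x, y, z axes, in that order (R = Rz(yaw) Ry(pitch) Rx(roll)).
In Python, from plant import r gives the robot as it stands.
- The arm moves only by the tool send_rows, never from a script. Its argument "plan" is a list of rows, each a list of 2 entries, a list of its own where there are three numbers: the shift along the tool's x, y, z scaled (see below), then the turn, a rotation vector about the tool's x, y, z scaled (see below). A call has exactly 5 rows; each row is the pose to reach, as a shift and turn from the pose measured when the call began, along the tool's axes at that moment; what a row does not reach only later rows make up. The controller multiplies each number of a shift by 0.15 m and each number of a turn by pi/4 rad. A row lasts 1/10 s, in which the tool goes at most 50 mm and 8.59 degrees, less where a joint would pass 70% of its speed; a pose out of reach is approached as far as the arm can. A call with a number of a shift or a turn outside -1 to 1 is refused whole. A call with a gripper value outside its range is refused whole. "jaw" is the opening, from -1 (shut) to 1 (fully open), so that 0 is half open, set as the call begins (left out, the last holds). The fingers move at their own pace and stop on an object; "force" is the grip in N (left out, the last holds). Time passes only in rows, so rows that repeat a pose let the fingers close, or fill a call up. It gives the time, the measured TCP pose, the force and the opening at its end, in the units of the state.
- r.get_state(): the state, without advancing time (a new reading comes with each control period).
- r.capture(name): name is "side" or "top" or "wrist"; returns a dict with "color" (420x560x3 uint8, red, green, blue), "range_z" (420x560 float32, m along the optical axis (not along the pixel's ray), 0 where there is no reading), "mtx" (3x3 intrinsics, pixels), "pose" (4x4, takes a point from camera to world coordinates). Camera axes: x right, y down, z forward; pixel columns grow to the right and rows downward; lengths in m; the calibration is good to about 2 mm. A picture is of the moment at which its call begins.
- r.close_job(): hands the job in, once; it reports no verdict.
Trained networks look in a picture, given as the dict that the camera call returned (one of the last four; its "shot" number tells which), for a name from the list of things; names that differ only in an ending like _2 or _b are one class to them, and where a whole thing is asked for, a point or a joint stands for the part that bears it (a point fixed in the world has none). Each returns a list of dicts, best first, with "score" (0 to 1); they miss things now and then, are a little off and sometimes report something else, mostly with a low value. They report only what shows in the picture. A call takes as long as a camera call.
- r.find_in(picture, target): "uv" ([column, row] in pixels, amid what is visible of it).
- r.trace(picture, target): "mask" (420x560 bool, what is visible of it) and "uv" ([column, row] in pixels, amid what is visible of it).
The state is a dict: "time_s": time; "joints": joint angles; "qd": joint speeds; "joint_torque": joint torques, N m; "tcp_pos": TCP position; "eef_rot": TCP orientation; "contact_force": force on the tool from outside, world axes, zero at the start; "moment": the same for the moment, N m; "gripper_width": finger opening in m.
Only numpy, scipy, OpenCV 4.12 (cv2) and the standard library are available. Lean on these libraries where they do the work, as an engineer would, in place of code of your own. Each camera call takes 0.05 s, during which the arm holds its last target. There are 200 camera calls.

### The job

Set the seed-pelleting drive up for a run: put the steel pan with the hexagonal centre hub onto the drive's sloping splined shaft, rocking it round until the teeth mesh, and push it fully home on the shoulder. Then swing the raised scraper arm over by its ball knob until it rests on its stop with the blade inside the pan, and let go. Leave the other things on the bench where they stand.

Things in the scene. Friction and masses are not known exactly. Their poses are not given: they have to be found in the camera images.
- pan_mid (a point): Centre of the loose steel pelleting pan, on its axis, 31 mm above its underside; z is its axis, out of its mouth. Rim 183 mm across, 62 mm high, about 0.62 kg, standing upright. A hexagonal hub, 46 mm across flats, rises from its middle to 62 mm above the underside; inner floor 18 mm above the underside. Grip across two opposite flats: they face this point's x axis and every 60 degrees from it.
- pan_foot (a point): Middle of the pan's underside, the mouth of the hub's bore, 31 mm below pan_mid, same axes. Foot ring 62 mm outside. The bore goes 56 mm up into the hub and is closed on top; it has six straight teeth pointing inwards, one behind the middle of each flat: radius 13 mm over the teeth, 19 mm in the grooves. Pan inside radius 60 mm at the floor, 85 mm at the rim.
- machine: The fixed drive: grey base plate 230 x 170 mm with a white control box at its +x end; origin on the bench, about the plate's middle. On side cheeks it carries a motor leaning 32 degrees from vertical, towards its -x side, with the splined shaft on its upper end, and the post and arm of the scraper on its +y side.
- shaft_seat (a point): Middle of the shoulder at the shaft's foot (56 mm across, 140 mm above the bench). The underside of the pan's hub sits on it when fully home: pan_mid is then 31 mm out along this point's z. z points out along the shaft; y is level; x is square to both, rising away from the side to which the shaft leans. These axes stay fixed and do not show how the shaft's teeth stand.
- shaft_tip (a point): Free end of the shaft, 46 mm out from shaft_seat, same axes. Plain 24 mm nose, 12 mm long, tapering; below it six straight teeth 34 mm long, 6 mm wide, 36 mm over teeth, 24 mm core. Fits the bore with 1 mm clearance (5 degrees of play). The teeth may stand at any angle, not given: look, or press lightly and rock the pan round, up to 60 degrees, till it drops in. 0.3 N m of drag holds the shaft.
- scraper_pivot (a point): Pivot of the scraper arm, on top of a post fixed beside the shaft: 40 mm along x, 104 mm along y and 90 mm along z of shaft_seat, same axes. The arm swings about this point's x axis, from leaning outwards (+y) over the top to lying along -y.
- scraper_knob (a point): Centre of the black ball knob, 28 mm across, at the end of the scraper arm (10 mm wide, 7 mm thick steel bar), 110 mm from the pivot. A steel blade 24 mm wide hangs from the arm 80 mm from the pivot and reaches 65 mm to the pan's side of it.
- scraper (a joint): Angle of the scraper arm, rad: 0 is down on its stop, with the knob along -y from the pivot, 6 mm past the shaft's axis; it grows as the arm is lifted, 1.57 with the arm along the shaft_seat z; parked at 2.4 to 2.5, leaning outwards on its back stop. The hinge has a slight drag: 1 to 2 N at the knob moves the arm, and below about 0.8 rad it sinks on to its stop by its own weight.
- bowl: Bystander: plain steel bowl without a hub, 156 mm across, 60 mm high; origin under its centre.
- binder: Bystander: amber bottle, 58 mm across, 130 mm high; origin under its centre.
- sieve: Bystander: brass sieve, 140 mm across, 42 mm high; origin under its centre.
- clay_pot: Bystander: clay pot, 98 mm across, 90 mm high; origin under its centre.
- sprayer: Bystander: white spray bottle, 74 mm across, 208 mm high; origin under its centre.
- dibber: Bystander: wooden dibber lying on the bench, 190 x 28 mm, 28 mm high, along its x; origin under its middle.
- pot_stack: Bystander: stack of black nursery pots, 96 mm across, 120 mm high; origin under its centre.

How it is judged (in metres and radians):
On the way:
1. the pan is fully home on the splined shaft, while the scraper is still raised (z of pan_mid in the frame of shaft_seat below 0.034 m and distance between pan_mid and shaft_seat below 0.035 m and angle between the z axis of pan_mid and the z axis of shaft_seat, either way round below 0.06 rad and value of joint scraper above 1.5 rad), for 0.2 s.
At the end, for the whole second after the job is handed in: The pan sits on the splined shaft with its hub within 3 mm of the shoulder and its axis within 0.06 rad of the shaft's, and the scraper arm is down within 0.08 rad of its stop (blade inside the pan) (z of pan_mid in the frame of shaft_seat between 0.026 and 0.034 m and distance between pan_mid and shaft_seat below 0.035 m and angle between the z axis of pan_mid and the z axis of shaft_seat, either way round below 0.06 rad and value of joint scraper below 0.08 rad); the robot touches nothing.
It fails at once if a bystander is shifted by more than 50 mm (distance of any of bowl, binder, sieve, clay_pot, sprayer, dibber, pot_stack from where it was at the start of the episode above 0.05 m).
It also fails if it takes over 72 s, if anything falls off the work surface, if the arm or the gripper's body presses on something with over 40 N, if the wrist force passes 120 N, or if a joint passes its speed limit or range.

## Working session

There is one attempt and no reset: what is moved stays moved. The work goes in short steps, Python scripts to look and compute and a tool call to move; the robot and the scene stay as the last step left them, time stands still between calls to the robot, and variables do not carry over. Pictures are saved under pics/ and viewed, about 8 in all and at most 12, crops included, and the job is handed in when it is done.

Besides the shell and the picture viewer there is one more tool, called as name([rows], argument=value, ...), one row to a line, values as JSON. send_rows: Moves the arm, as the interface text tells. Its arguments: {"type":"object","properties":{"plan":{"type":"array"},"jaw":{"type":"number"},"force":{"type":"number"}},"required":["plan"]}

```bash
ls; mkdir -p pics; cat > h.py <<'E'
import numpy as np, cv2
from scipy.spatial.transform import Rotation as R
from plant import r
def save(p,n): cv2.imwrite('pics/'+n,cv2.cvtColor(p['color'],cv2.COLOR_RGB2BGR))
def cloud(p,m=None):
    z=p['range_z']; v,u=np.nonzero((z>0) if m is None else (m&(z>0)))
    K=p['mtx']; d=z[v,u]
    P=np.c_[(u-K[0,2])/K[0,0]*d,(v-K[1,2])/K[1,1]*d,d]
    return P@p['pose'][:3,:3].T+p['pose'][:3,3],np.c_[u,v]
def proj(p,X):
    X=np.atleast_2d(X); T=np.linalg.inv(p['pose']); c=X@T[:3,:3].T+T[:3,3]; q=c@p['mtx'].T
    return q[:,:2]/q[:,2:]
E
python3 - <<'E'
from h import *
a=r.capture('side');b=r.capture('top')
im=np.hstack([a['color'],b['color']]); 
cv2.imwrite('pics/a.png',cv2.cvtColor(cv2.resize(np.vstack([a['color'],b['color']]),None,fx=.71,fy=.71,interpolation=cv2.INTER_AREA),cv2.COLOR_RGB2BGR))
for n in ['pan_mid','machine','scraper_knob','bowl','binder','sieve','clay_pot','sprayer','dibber','pot_stack']:
    for p,w in ((a,'side'),(b,'top')):
        for t in r.trace(p,n)[:2]:
            P,_=cloud(p,t['mask'])
            if len(P): print(n,w,round(t['score'],2),np.round(t['uv']),len(P),np.median(P,0).round(3),P.min(0).round(3),P.max(0).round(3))
print(a['pose'].round(3),b['pose'].round(3),a['mtx'],r.get_state())
E
```

```text
pics
pan_mid side 0.6 [251. 188.] 1281 [0.549 0.208 0.034] [ 0.47  -0.035 -0.005] [0.648 0.352 0.316]
pan_mid side 0.21 [330. 222.] 447 [ 0.776 -0.034  0.075] [ 0.752 -0.052 -0.002] [0.836 0.082 0.136]
pan_mid top 0.6 [219. 233.] 2171 [0.56  0.2   0.026] [0.468 0.107 0.01 ] [0.647 0.285 0.071]
machine side 0.68 [291. 267.] 4053 [ 0.597 -0.174  0.058] [ 0.494 -0.247 -0.006] [0.726 0.28  0.333]
machine top 0.89 [318. 219.] 3677 [ 0.587 -0.136  0.054] [ 0.494 -0.241 -0.007] [0.736 0.055 0.332]
scraper_knob side 0.56 [216. 149.] 856 [0.453 0.467 0.027] [ 0.378  0.355 -0.004] [0.525 0.516 0.066]
scraper_knob side 0.53 [258. 184.] 267 [0.54  0.002 0.279] [ 0.509 -0.056 -0.008] [0.604 0.366 0.333]
scraper_knob top 0.65 [275. 227.] 270 [0.533 0.006 0.292] [ 0.507 -0.046 -0.006] [0.595 0.056 0.332]
bowl side 0.63 [216. 150.] 946 [0.456 0.467 0.03 ] [ 0.38   0.355 -0.006] [0.528 0.585 0.072]
bowl side 0.33 [259. 361.] 1279 [ 0.439 -0.489  0.122] [ 0.403 -0.511 -0.008] [ 0.491 -0.36   0.214]
bowl top 0.56 [148. 265.] 1643 [0.452 0.449 0.022] [ 0.373  0.358 -0.007] [0.527 0.511 0.067]
binder sid
[... 1718 characters left out ...]
99]
 [  0.           0.           1.        ]] {'time_s': 1.1, 'joints': array([ 8.17079063e+01,  2.05461039e+01,  6.81295323e-01, -6.31303893e-04,
       -7.01346792e+01, -1.65065873e+01]), 'qd': array([-0.09482743, -0.0325804 , -0.05156642, -0.0472067 , -0.03441714,
       -0.0223171 ]), 'joint_torque': array([-3.72199474e-04, -5.82386506e+01,  2.93295997e+01,  7.00248465e+00,
        1.22988486e-02, -2.79962097e-05]), 'tcp_pos': array([0.28312366, 0.61272868, 0.2455571 ]), 'eef_rot': array([-24.27787476,  89.99921585, 130.92322969]), 'contact_force': array([0.58291897, 0.09287497, 0.28375   ]), 'moment': array([ 0.01864107, -0.058577  , -0.01722004]), 'gripper_width': 0.08748812327008909}
```

View pics/a.png

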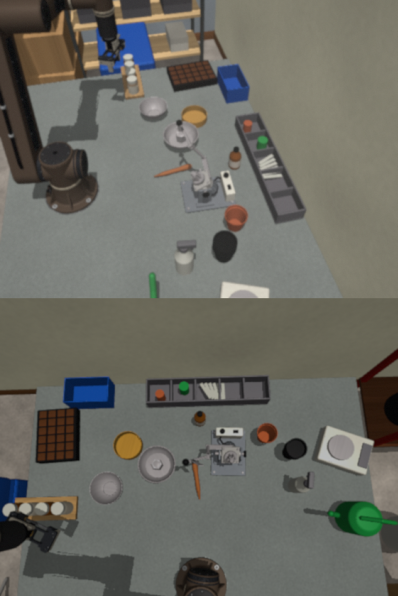

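```bash
python3 - <<'E'
from h import *
a=r.capture('side');b=r.capture('top')
def crop(p,u0,u1,v0,v1): return cv2.resize(p['color'][v0:v1,u0:u1],(400,500),interpolation=cv2.INTER_CUBIC)
im=np.hstack([crop(a,220,380,150,350),crop(b,180,340,150,350)])
cv2.imwrite('pics/b.png',cv2.cvtColor(im,cv2.COLOR_RGB2BGR))
np.savez('ab.npz',ac=a['color'],az=a['range_z'],ap=a['pose'],bc=b['color'],bz=b['range_z'],bp=b['pose'],K=a['mtx'],Kb=b['mtx'])
E
```

```text
(no output)
```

View pics/b.png

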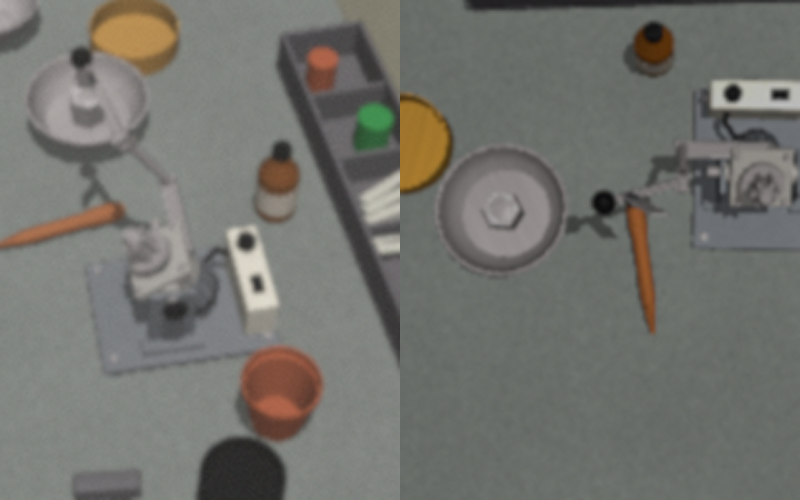

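```bash
python3 - <<'E'
from h import *
b=r.capture('top');a=r.capture('side');w=r.capture('wrist')
s=r.get_state(); Tt=np.eye(4); Tt[:3,:3]=R.from_euler('xyz',s['eef_rot'],degrees=True).as_matrix(); Tt[:3,3]=s['tcp_pos']
print('cam in tool\n',(np.linalg.inv(Tt)@w['pose']).round(3), 'K',w['mtx'][0,0]); print('tool',Tt.round(3))
P,uv=cloud(b)
m=(abs(P[:,0]-.59)<.15)&(abs(P[:,1]+.13)<.2)
Q=P[m]
h,e=np.histogram(Q[:,2],np.arange(-.01,.35,.005)); print(list(zip(e.round(3),h)))
# pan rim circle fit
def circ(X):
    A=np.c_[2*X,np.ones(len(X))]; c=np.linalg.lstsq(A,(X**2).sum(1),rcond=None)[0]; return c[:2],np.sqrt(c[2]+c[:2]@c[:2])
for p in(b,a):
    P,_=cloud(p); m=(np.hypot(P[:,0]-.558,P[:,1]-.197)<.11)&(P[:,2]>.055)&(P[:,2]<.08); X=P[m][:,:2]
    d=np.hypot(*(X-[.558,.197]).T); print('rim',circ(X[d>.07]),(d>.07).sum(),'hub',X[d<.04].mean(0),(d<.04).sum(), P[m][d<.04][:,2].mean())
# tall points on machine
P,_=cloud(b); m=(abs(P[:,0]-.59)<.15)&(abs(P[:,1]+.1)<.2)&(P[:,2]>.12)
print(P[m&(P[:,2]>.3)].mean(0))
E
```

```text
cam in tool
 [[ 0.    -0.306  0.952 -0.138]
 [ 1.    -0.    -0.    -0.001]
 [ 0.     0.952  0.306 -0.084]
 [ 0.     0.     0.     1.   ]] K 371.25604143740094
tool [[ 0.    -0.419 -0.908  0.283]
 [-0.    -0.908  0.419  0.613]
 [-1.     0.    -0.     0.246]
 [ 0.     0.     0.     1.   ]]
[(np.float64(-0.01), np.int64(117)), (np.float64(-0.005), np.int64(2114)), (np.float64(0.0), np.int64(2927)), (np.float64(0.005), np.int64(371)), (np.float64(0.01), np.int64(754)), (np.float64(0.015), np.int64(699)), (np.float64(0.02), np.int64(268)), (np.float64(0.025), np.int64(97)), (np.float64(0.03), np.int64(37)), (np.float64(0.035), np.int64(15)), (np.float64(0.04), np.int64(14)), (np.float64(0.045), np.int64(29)), (np.float64(0.05), np.int64(19)), (np.float64(0.055), np.int64(40)), (np.float64(0.06), np.int64(53)), (np.float64(0.065), np.int64(28)), (np.float64(0.07), np.int64(113)), (np.float64(0.075), np.int64(277)), (np.float64(0.08), np.int64(72)), (np.float64(0.085), np.int64(46)), (np.float64(0.09), np.int64(48)), (np.float64(0.095), np.int64(18)), (np.float64(0.1), np.int64(13)), (np.fl
[... 1218 characters left out ...]
4(6)), (np.float64(0.285), np.int64(16)), (np.float64(0.29), np.int64(19)), (np.float64(0.295), np.int64(18)), (np.float64(0.3), np.int64(49)), (np.float64(0.305), np.int64(28)), (np.float64(0.31), np.int64(10)), (np.float64(0.315), np.int64(7)), (np.float64(0.32), np.int64(9)), (np.float64(0.325), np.int64(4)), (np.float64(0.33), np.int64(2)), (np.float64(0.335), np.int64(0)), (np.float64(0.34), np.int64(0))]
rim (array([0.55694042, 0.19571132]), np.float64(0.08730944940410985)) 340 hub [0.55728982 0.19599362] 161 0.0625493604532615
rim (array([0.55895535, 0.19408681]), np.float64(0.08720863160016429)) 223 hub [0.55473899 0.19076609] 83 0.06261570029851608
[0.52219424 0.02099057 0.30878111]
```

```bash
cat >> h.py <<'E'
def tool():
    s=r.get_state(); T=np.eye(4); T[:3,:3]=R.from_euler('xyz',s['eef_rot'],degrees=True).as_matrix(); T[:3,3]=s['tcp_pos']; return T
def seatR(yaw,t=32):
    t=np.radians(t); z=np.array([-np.sin(t),0,np.cos(t)]); y=np.array([0,1.,0]); M=np.c_[np.cross(y,z),y,z]
    return R.from_euler('z',yaw,degrees=True).as_matrix()@M
def steps(T0,T1,n=None):
    "chain of calls from T0 to T1: print scaled shift & turn of each call"
    d=T1[:3,3]-T0[:3,3]; w=R.from_matrix(T0[:3,:3].T@T1[:3,:3]).as_rotvec()
    n=n or int(max(np.ceil(np.linalg.norm(d)/.15),np.ceil(np.linalg.norm(w)/np.radians(40)),1))
    p=T0.copy()
    for i in range(1,n+1):
        q=np.eye(4); q[:3,:3]=T0[:3,:3]@R.from_rotvec(w*i/n).as_matrix(); q[:3,3]=T0[:3,3]+d*i/n
        s=p[:3,:3].T@(q[:3,3]-p[:3,3])/.15; t=R.from_matrix(p[:3,:3].T@q[:3,:3]).as_rotvec()/(np.pi/4)
        print('[[%s],[%s]]'%(','.join('%.3f'%x for x in s),','.join('%.3f'%x for x in t))); p=q
def TF(Rm,p): T=np.eye(4); T[:3,:3]=Rm; T[:3,3]=p; return T
E
python3 - <<'E'
from h import *
b=r.capture('top')
P,uv=cloud(b); hsv=cv2.cvtColor(b['color'],cv2.COLOR_RGB2HSV)
m=(P[:,0]>.46)&(P[:,0]<.72)&(P[:,1]>-.26)&(P[:,1]<-.01)&(P[:,2]>.007)&(P[:,2]<.025)
X=P[m][:,:2].astype(np.float32)
from scipy.ndimage import label
img=np.zeros((420,560),bool); img[uv[m][:,1],uv[m][:,0]]=1; L,n=label(img); k=np.argmax(np.bincount(L.ravel())[1:])+1
X=P[m][L[uv[m][:,1],uv[m][:,0]]==k][:,:2].astype(np.float32)
print(len(X),cv2.minAreaRect(X),cv2.boxPoints(cv2.minAreaRect(X)))
# control box: white high points
c=b['color'].astype(int); white=(c.min(2)>170)[uv[:,1],uv[:,0]]&(P[:,0]>.62)&(P[:,0]<.76)&(abs(P[:,1]+.14)<.1)&(P[:,2]>.04)
W=P[white]; print('box',len(W),W.mean(0),cv2.minAreaRect(W[:,:2].astype(np.float32)))
for t in r.trace(b,'scraper_knob')[:1]:
    dark=(c.max(2)<60)[uv[:,1],uv[:,0]]&(P[:,2]>.25)&(abs(P[:,1])<.12)&(abs(P[:,0]-.53)<.1); print('knob',dark.sum(),P[dark].mean(0),P[dark].max(0))
m=(P[:,0]>.46)&(P[:,0]<.72)&(P[:,1]>-.2)&(P[:,1]<-.08)&(P[:,2]>.155)
print('shaft?',m.sum(),P[m].mean(0),P[m].min(0),P[m].max(0))
E
```

```text
1072 ((0.5603725910186768, -0.15347172319889069), (0.17228728532791138, 0.12766967713832855), 87.60763549804688) [[ 0.49299753 -0.23687565]
 [ 0.62055594 -0.2422049 ]
 [ 0.62774765 -0.07006779]
 [ 0.50018924 -0.06473854]]
box 202 [ 0.69969802 -0.16511557  0.07666142] ((0.7007972598075867, -0.1600310206413269), (0.117087222635746, 0.033812202513217926), 87.07682037353516)
knob 69 [0.52467105 0.03883914 0.30261815] [0.53487304 0.05257174 0.31216142]
shaft? 114 [ 0.55476514 -0.15055958  0.17085437] [ 0.53473656 -0.16889517  0.15509839] [ 0.59037853 -0.13405686  0.18580851]
```

```bash
cat >> h.py <<'E'
SEAT=np.array([.566,-.152,.140]); YAW=-2.6
def shaftpose(h,phi=0,seat=None):
    "tool x=-z_s, y=-x_s turned by phi (deg) about z_s, TCP h out from seat"
    S=seatR(YAW)@R.from_euler('z',phi,degrees=True).as_matrix(); s=SEAT if seat is None else seat
    return TF(np.c_[-S[:,2],-S[:,0],S[:,1]],s+S[:,2]*h)
E
python3 - <<'E'
from h import *
T=tool(); V=shaftpose(.046+.13); print(V.round(3))
# first up & over: intermediate
M=V.copy(); M[:3,3]+=[0,.22,.12]
steps(T,M); print(); steps(M,V)
E
```

```text
[[ 0.529 -0.847  0.045  0.473]
 [-0.024  0.038  0.999 -0.148]
 [-0.848 -0.53   0.     0.289]
 [ 0.     0.     0.     1.   ]]
[[-0.273,0.685,-0.665],[0.366,0.105,-0.156]]
[[-0.279,0.431,-0.850],[0.366,0.105,-0.156]]
[[-0.239,0.137,-0.954],[0.366,0.105,-0.156]]
[[-0.157,-0.166,-0.966],[0.366,0.105,-0.156]]

[[0.357,0.184,-0.733],[0.000,0.000,0.000]]
[[0.357,0.184,-0.733],[0.000,0.000,0.000]]
```

send_rows([
  [[-0.273,0.685,-0.665],[0.366,0.105,-0.156]],
  [[-0.273,0.685,-0.665],[0.366,0.105,-0.156]],
  [[-0.273,0.685,-0.665],[0.366,0.105,-0.156]],
  [[-0.273,0.685,-0.665],[0.366,0.105,-0.156]],
  [[-0.273,0.685,-0.665],[0.366,0.105,-0.156]],
], jaw=0.36)

```text
time_s: 1.95
tcp_pos: [0.3309, 0.477, 0.2879]
eef_rot: [-114.9, 81.5, 23.8]
contact_force: [-0.4, 1.0, -0.9]
gripper_width: 0.0602
```

send_rows([
  [[-0.279,0.431,-0.85],[0.366,0.105,-0.156]],
  [[-0.279,0.431,-0.85],[0.366,0.105,-0.156]],
  [[-0.279,0.431,-0.85],[0.366,0.105,-0.156]],
  [[-0.279,0.431,-0.85],[0.366,0.105,-0.156]],
  [[-0.279,0.431,-0.85],[0.366,0.105,-0.156]],
])

```text
time_s: 2.45
tcp_pos: [0.3785, 0.342, 0.3291]
eef_rot: [-106.6, 73.2, 15.3]
contact_force: [0.5, 0.8, 0.3]
gripper_width: 0.0597
```

send_rows([
  [[-0.239,0.137,-0.954],[0.366,0.105,-0.156]],
  [[-0.239,0.137,-0.954],[0.366,0.105,-0.156]],
  [[-0.239,0.137,-0.954],[0.366,0.105,-0.156]],
  [[-0.239,0.137,-0.954],[0.366,0.105,-0.156]],
  [[-0.239,0.137,-0.954],[0.366,0.105,-0.156]],
])

```text
time_s: 2.95
tcp_pos: [0.4262, 0.2074, 0.3696]
eef_rot: [-98.3, 65.4, 6.6]
contact_force: [0.2, -0.4, -1.0]
gripper_width: 0.0599
```

send_rows([
  [[-0.157,-0.166,-0.966],[0.366,0.105,-0.156]],
  [[-0.157,-0.166,-0.966],[0.366,0.105,-0.156]],
  [[-0.157,-0.166,-0.966],[0.366,0.105,-0.156]],
  [[-0.157,-0.166,-0.966],[0.366,0.105,-0.156]],
  [[-0.157,-0.166,-0.966],[0.366,0.105,-0.156]],
])

```text
time_s: 3.45
tcp_pos: [0.4743, 0.0723, 0.4096]
eef_rot: [-89.7, 58.1, -2.4]
contact_force: [0.5, 0.8, -0.2]
gripper_width: 0.0597
```

```bash
python3 - <<'E'
from h import *
T=tool(); V=shaftpose(.046+.13); print(T.round(3)); s=r.get_state(); print(s['joints'],s['time_s'])
w=r.capture('wrist'); r_=r.trace(w,'pan_mid')
P,_=cloud(w)
print(proj(w,[.557,.196,.031]),[(t['score'],t['uv']) for t in r_])
steps(T,V)
E
```

```text
[[ 0.528 -0.848  0.047  0.474]
 [-0.022  0.042  0.999  0.072]
 [-0.849 -0.529  0.003  0.41 ]
 [ 0.     0.     0.     1.   ]]
[ 49.86236327 -22.14548978 -38.9414113   30.17366988 -56.29709116
 -65.87711143] 3.45
[[377.59745836 241.97000103]] [(0.62, [373.7, 235.0]), (0.32, [450.7, 106.0])]
[[0.354,0.185,-0.734],[-0.002,0.001,-0.001]]
[[0.355,0.187,-0.734],[-0.002,0.001,-0.001]]
```

Accurate tracking. On to the viewing pose over the shaft.

send_rows([
  [[0.354,0.185,-0.734],[0,0,0]],
  [[0.354,0.185,-0.734],[0,0,0]],
  [[0.354,0.185,-0.734],[0,0,0]],
  [[0.354,0.185,-0.734],[0,0,0]],
  [[0.354,0.185,-0.734],[0,0,0]],
])

```text
time_s: 4.05
tcp_pos: [0.4739, -0.0352, 0.3488]
eef_rot: [-89.8, 58.2, -2.3]
contact_force: [-0.1, 0.6, 0.4]
gripper_width: 0.06
```

send_rows([
  [[0.354,0.185,-0.734],[0,0,0]],
  [[0.354,0.185,-0.734],[0,0,0]],
  [[0.354,0.185,-0.734],[0,0,0]],
  [[0.354,0.185,-0.734],[0,0,0]],
  [[0.354,0.185,-0.734],[0,0,0]],
])

```text
time_s: 4.55
tcp_pos: [0.4747, -0.1443, 0.2892]
eef_rot: [-89.9, 58.2, -2.3]
contact_force: [-0.1, 0.0, 0.7]
gripper_width: 0.0596
```

```bash
python3 - <<'E'
from h import *
s=r.get_state(); print(s['joints'],s['tcp_pos'],s['eef_rot'])
w=r.capture('wrist')
S=seatR(YAW); tip=SEAT+S[:,2]*.046
print('proj seat,tip,pivot',proj(w,np.array([SEAT,tip,SEAT+S@[.04,.104,.09]])).round(1))
P,uv=cloud(w); L=(P-SEAT)@S
m=(np.hypot(L[:,0],L[:,1])<.05)&(L[:,2]>-.02)&(L[:,2]<.06)
h,e=np.histogram(L[m,2],np.arange(-.02,.06,.004)); print(list(zip(e.round(3).tolist(),h.tolist())))
np.savez('w1.npz',color=w['color'],z=w['range_z'],K=w['mtx'],pose=w['pose'])
u,v=proj(w,tip)[0].astype(int)
cv2.imwrite('pics/c.png',cv2.cvtColor(cv2.resize(w['color'][max(v-75,0):v+75,max(u-100,0):u+100],(800,600),interpolation=cv2.INTER_CUBIC),cv2.COLOR_RGB2BGR)); print(u,v)
E
```

```text
[ 10.5765878  -16.76239666 -44.89125678  13.00752335 -31.38233816
 -22.25020836] [ 0.47467005 -0.14428722  0.28917673] [-89.88179753  58.20562888  -2.27709515]
proj seat,tip,pivot [[285.9 186.1]
 [286.4 201.2]
 [231.  356.5]]
[(-0.02, 978), (-0.016, 68), (-0.012, 14), (-0.008, 41), (-0.004, 1277), (0.0, 392), (0.004, 50), (0.008, 52), (0.012, 59), (0.016, 59), (0.02, 63), (0.024, 65), (0.028, 75), (0.032, 387), (0.036, 173), (0.04, 209), (0.044, 317), (0.048, 0), (0.052, 0)]
286 201
```

View pics/c.png

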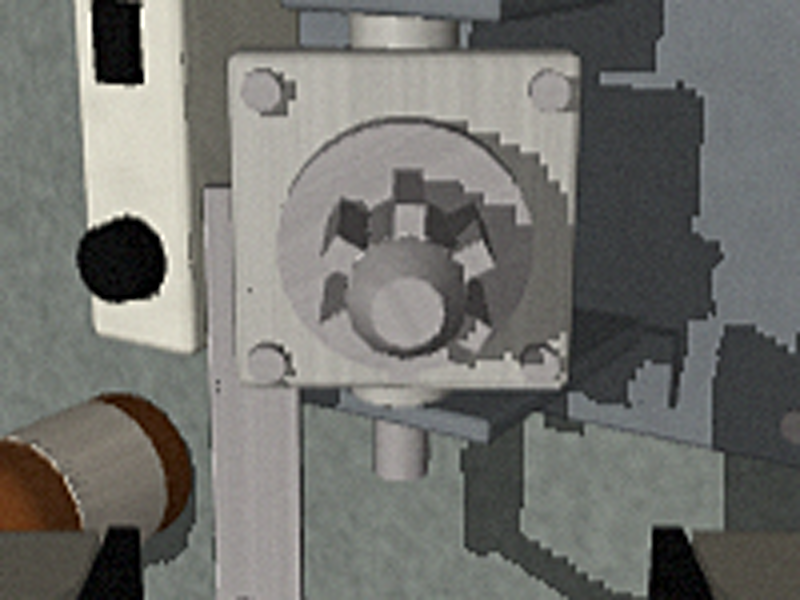

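```bash
python3 - <<'E'
from h import *
d=np.load('w1.npz'); w=dict(color=d['color'],range_z=d['z'],mtx=d['K'],pose=d['pose'])
P,uv=cloud(w); S=seatR(YAW); L=(P-SEAT)@S
m=(np.hypot(L[:,0],L[:,1])<.045)&(abs(L[:,2])<.006)
A=np.c_[L[m,:2],np.ones(m.sum())]; c=np.linalg.lstsq(A,L[m,2],rcond=None)[0]; print('shoulder plane',c, m.sum(), L[m].mean(0))
m=(np.hypot(L[:,0],L[:,1])<.02)&(L[:,2]>.044)
q=L[m]; print('nose',q.mean(0),q.min(0),q.max(0),m.sum(), cv2.minEnclosingCircle(q[:,:2].astype(np.float32)))
c0=q[:,:2].mean(0)
m=(np.hypot(*(L[:,:2]-c0).T)<.024)&(L[:,2]>.0295)&(L[:,2]<.0365); q=L[m]
rr=np.hypot(*(q[:,:2]-c0).T); an=np.degrees(np.arctan2(*(q[:,:2]-c0).T[::-1]))
for a,b,z in sorted(zip(an,rr,q[:,2])):
    if b>.0135: print('%.0f,%.1f,%.1f'%(a,b*1e3,z*1e3),end=' | ')
k=rr>.014; print('\nphase',np.degrees(np.angle(np.exp(6j*np.radians(an[k])).mean()))/6,abs(np.exp(6j*np.radians(an[k])).mean()))
# shoulder circle edge: points z in [-.004,.004] with r
m=(np.hypot(*(L[:,:2]-c0).T)<.036)&(abs(L[:,2])<.003); q=L[m][:,:2].astype(np.float32); print(cv2.minEnclosingCircle(q))
# plate bolts / square plate face just below (-.018)
m=(abs(L[:,0])<.06)&(abs(L[:,1])<.06)&(L[:,2]<-.006)&(L[:,2]>-.025); q=L[m]; print('sq',cv2.minAreaRect(q[:,:2].astype(np.float32)),np.median(q[:,2]))
E
```

```text
shoulder plane [ 0.00034953  0.00410933 -0.00047001] 1715 [-0.0004605  -0.00524707 -0.00049173]
nose [-1.32711206e-04 -1.37904679e-02  2.01859324e-01] [-0.00929656 -0.01984615  0.04403637] [0.00952079 0.00992348 0.25762889] 1379 ((6.889156793477014e-05, -0.00544905848801136), 0.015473254024982452)
18,14.2,33.6 | 18,14.3,30.1 | 20,13.6,32.5 | 21,14.5,33.6 | 23,15.6,30.7 | 23,15.4,34.0 | 23,13.8,33.0 | 24,14.7,34.1 | 25,14.0,33.9 | 25,16.7,32.4 | 26,15.9,33.2 | 26,15.0,34.5 | 27,16.9,33.5 | 28,16.1,34.0 | 28,18.2,29.8 | 29,15.4,34.4 | 29,17.3,33.7 | 29,14.6,32.4 | 29,18.3,31.5 | 30,13.8,33.4 | 31,16.7,32.8 | 32,15.0,32.6 | 32,17.9,32.2 | 33,16.1,32.9 | 33,14.2,33.7 | 33,17.1,33.4 | 34,15.5,32.4 | 34,16.4,33.5 | 35,14.6,33.7 | 37,15.9,32.9 | 37,14.0,33.9 | 37,16.9,33.2 | 38,15.2,33.4 | 39,16.3,33.1 | 40,16.6,34.5 | 40,13.6,32.5 | 40,15.6,33.6 | 40,14.7,32.8 | 42,15.1,33.2 | 43,16.3,33.1 | 43,14.2,32.4 | 44,14.5,33.4 | 45,15.8,32.8 | 46,16.0,34.6 | 46,13.8,34.3 | 46,15.1,33.6 | 48,15.5,34.2 | 50,16.3,36.3 | 50,16.4,33.0 | 53,18.5,34.4 | 54,18.9,35.3 | 57,23.6,33.7 | 57,23.8,30.2 | 58,22.
[... 898 characters left out ...]
1,19.2,33.3 | 151,17.4,33.7 | 152,16.4,32.9 | 152,13.8,31.7 | 152,18.2,33.1 | 152,19.8,33.8 | 153,19.0,32.3 | 153,14.4,34.3 | 153,15.3,33.1 | 153,13.8,29.6 | 154,16.9,34.2 | 154,14.4,32.5 | 155,15.9,33.5 | 155,18.6,32.4 | 155,17.6,34.4 | 156,15.0,32.9 | 156,16.6,33.6 | 157,14.1,32.1 | 157,17.4,33.2 | 157,14.9,31.5 | 157,15.6,33.8 | 158,16.4,32.9 | 159,14.8,29.9 | 159,17.1,33.0 | 160,15.3,33.8 | 160,16.1,32.8 | 161,15.4,31.0 | 163,15.9,32.5 | 
phase -29.447684930745638 0.4468648826251275
((-0.0007279093260876834, 0.0016314638778567314), 0.02801499515771866)
sq ((0.0018450543284416199, 0.0023856274783611298), (0.08598737418651581, 0.10775114595890045), 0.41933247447013855) -0.02061592559747597
```

```bash
python3 - <<'E'
from h import *
d=np.load('w1.npz'); w=dict(color=d['color'],range_z=d['z'],mtx=d['K'],pose=d['pose'])
P,uv=cloud(w); S=seatR(YAW); L=(P-SEAT)@S
m=(np.hypot(L[:,0],L[:,1])<.02)&(L[:,2]>.0435)&(L[:,2]<.05)
q=L[m]; print('nose',q.mean(0),m.sum(), cv2.minEnclosingCircle(q[:,:2].astype(np.float32)))
for c0 in ([-.0007,.0016],[0,.001],q[:,:2].mean(0)):
    m=(np.hypot(*(L[:,:2]-c0).T)<.0185)&(L[:,2]>.031)&(L[:,2]<.036); p=L[m]
    rr=np.hypot(*(p[:,:2]-c0).T); an=np.degrees(np.arctan2(*(p[:,:2]-c0).T[::-1])); k=rr>.0135
    print(c0,'phase',np.degrees(np.angle(np.exp(6j*np.radians(an[k])).mean()))/6,abs(np.exp(6j*np.radians(an[k])).mean()),np.histogram(an[k],np.arange(-180,181,10))[0])
E
```

```text
nose [-0.0008236   0.00144135  0.04520201] 336 ((-0.0008863367838785052, 0.001949822180904448), 0.008197222836315632)
[-0.0007, 0.0016] phase 28.313556485966213 0.7571945903712545 [ 0  9 20 22  0  0  0  5 19 18  2  0  0  8 19 20  1  0  0  5 19 21  3  0
  0  6 21 19  0  0  0  8 21 20  0  0]
[0, 0.001] phase 28.202334778169632 0.7306682963469374 [ 0 17 23 14  0  0  0 10 16 11  0  0  0  6 16 14  2  0  0  0 18 19  9  0
  0  1 20 17  4  0  0  7 22 18  0  0]
[-0.0008236   0.00144135] phase 28.34676282866046 0.7580874420847301 [ 0 11 19 21  0  0  0  3 20 18  1  0  0  8 19 18  3  0  0  5 21 22  3  0
  0  6 21 18  0  0  0  9 21 19  0  0]
```

```bash
cat >> h.py <<'E'
SEAT=SEAT+seatR(YAW)@np.array([-.0008,.0015,-.0004])
def panpose(x,y,z,psi=0):
    c,s=np.cos(np.radians(psi)),np.sin(np.radians(psi)); yy=np.array([-c,-s,0]); xx=np.array([0,0,-1.]); return TF(np.c_[xx,yy,np.cross(xx,yy)],[x,y,z])
E
python3 - <<'E'
from h import *
print(SEAT)
T=tool(); M=shaftpose(.176); M[:3,3]=[.474,.09,.41]; V=panpose(.557,.196,.19)
steps(T,M,2);steps(M,V,2)
E
```

```text
[ 0.56560205 -0.15048038  0.13923685]
[[-0.358,-0.183,0.779],[0.002,0.002,-0.002]]
[[-0.359,-0.182,0.779],[0.002,0.002,-0.002]]
[[0.760,0.168,0.366],[-0.028,-0.008,0.355]]
[[0.778,-0.056,0.362],[-0.028,-0.008,0.355]]
```

send_rows([
  [[-0.358,-0.182,0.779],[0,0,0]],
  [[-0.358,-0.182,0.779],[0,0,0]],
  [[-0.358,-0.182,0.779],[0,0,0]],
  [[-0.358,-0.182,0.779],[0,0,0]],
  [[-0.358,-0.182,0.779],[0,0,0]],
])

```text
time_s: 5.1
tcp_pos: [0.4744, -0.0245, 0.3506]
eef_rot: [-89.8, 58.1, -1.8]
contact_force: [-0.6, -1.0, -0.6]
gripper_width: 0.0592
```

send_rows([
  [[-0.358,-0.182,0.779],[0,0,0]],
  [[-0.358,-0.182,0.779],[0,0,0]],
  [[-0.358,-0.182,0.779],[0,0,0]],
  [[-0.358,-0.182,0.779],[0,0,0]],
  [[-0.358,-0.182,0.779],[0,0,0]],
])

```text
time_s: 5.6
tcp_pos: [0.4731, 0.0928, 0.4103]
eef_rot: [-89.8, 58.1, -1.8]
contact_force: [-0.0, -0.3, -1.1]
gripper_width: 0.0599
```

send_rows([
  [[0.76,0.168,0.366],[-0.028,-0.008,0.355]],
  [[0.76,0.168,0.366],[-0.028,-0.008,0.355]],
  [[0.76,0.168,0.366],[-0.028,-0.008,0.355]],
  [[0.76,0.168,0.366],[-0.028,-0.008,0.355]],
  [[0.76,0.168,0.366],[-0.028,-0.008,0.355]],
])

```text
time_s: 6.1
tcp_pos: [0.5137, 0.1449, 0.2989]
eef_rot: [-90.8, 74.2, -1.6]
contact_force: [0.5, -0.3, -0.0]
gripper_width: 0.0598
```

send_rows([
  [[0.778,-0.056,0.362],[-0.028,-0.008,0.355]],
  [[0.778,-0.056,0.362],[-0.028,-0.008,0.355]],
  [[0.778,-0.056,0.362],[-0.028,-0.008,0.355]],
  [[0.778,-0.056,0.362],[-0.028,-0.008,0.355]],
  [[0.778,-0.056,0.362],[-0.028,-0.008,0.355]],
])

```text
time_s: 6.6
tcp_pos: [0.5542, 0.1974, 0.1898]
eef_rot: [114.6, 89.9, -154.9]
contact_force: [0.3, -0.0, 1.0]
gripper_width: 0.0595
```

```bash
python3 - <<'E'
from h import *
s=r.get_state(); print(s['joints'],s['tcp_pos'],s['eef_rot'],s['time_s'])
w=r.capture('wrist'); P,uv=cloud(w); c=np.array([.557,.196])
m=(np.hypot(*(P[:,:2]-c).T)<.033)&(P[:,2]>.057)&(P[:,2]<.068); q=P[m]
hull=cv2.convexHull(q[:,:2].astype(np.float32))[:,0]; print('hub z',q[:,2].mean(),m.sum(),cv2.minEnclosingCircle(hull))
cen=cv2.moments(hull); cen=np.array([cen['m10'],cen['m01']])/cen['m00']
# fit hexagon: minimise over center, angle the support distances = 23 mm
from scipy.optimize import least_squares
best=None
for a0 in range(0,60,10):
    def f(x):
        n=np.array([[np.cos(np.radians(x[2]+60*k)),np.sin(np.radians(x[2]+60*k))] for k in range(6)])
        return ((hull-x[:2])@n.T).max(1)*1e3-23
    o=least_squares(f,[*cen,a0],x_scale=[.001,.001,5],loss='soft_l1')
    if best is None or o.cost<best.cost: best=o
print('hex',best.x,best.cost,best.fun.round(1)[:30])
m=(np.hypot(*(P[:,:2]-c).T)<.11)&(np.hypot(*(P[:,:2]-c).T)>.07)&(P[:,2]>.057)&(P[:,2]<.068);X=P[m][:,:2]
k=np.linalg.lstsq(np.c_[2*X,np.ones(len(X))],(X**2).sum(1),rcond=None)[0]; print('rim',k[:2],m.sum())
u,v=proj(w,[*best.x[:2],.062])[0].astype(int); print(u,v)
cv2.imwrite('pics/d.png',cv2.cvtColor(cv2.resize(w['color'],(800,600)),cv2.COLOR_RGB2BGR))
E
```

```text
[ 3.86107545e+01  1.49555099e+01 -1.49394260e+01 -3.89113977e-02
 -6.02461814e+01 -3.80456148e+01] [0.55418738 0.19738746 0.18980554] [ 114.60195109   89.85490114 -154.85226154] 6.6
hub z 0.0617367557601804 3139 ((0.5560987591743469, 0.19831489026546478), 0.026484621688723564)
hex [ 0.55599206  0.19823663 56.676202  ] 0.15807704637221098 [-0.2  0.1  0.2  0.2  0.2 -0.   0.1  0.  -0.   0.   0.   0.  -0.1  0.
  0.1  0.1  0.1  0.  -0.   0.2  0.2  0.1  0.  -0.1]
rim [0.55599249 0.19754736] 5649
283 207
```

View pics/d.png

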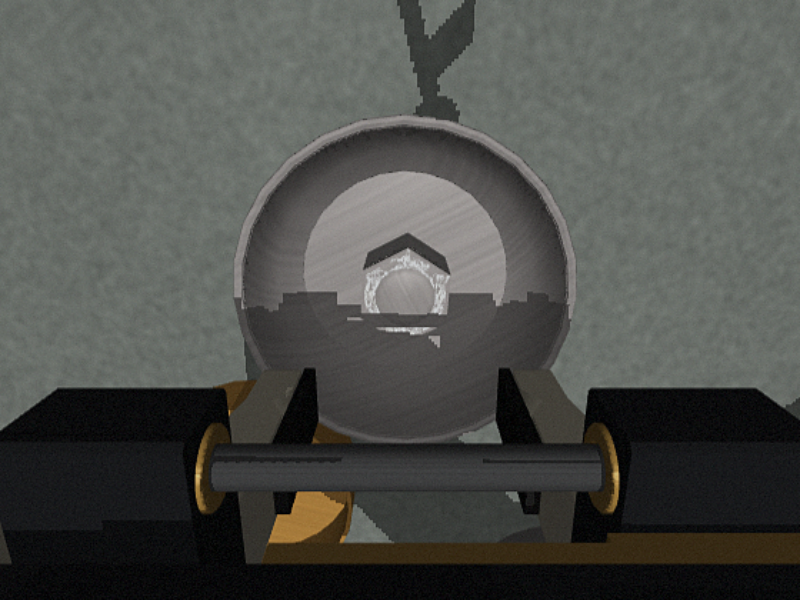

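```bash
python3 - <<'E'
from h import *
T=tool(); A=panpose(.556,.198,.12,-3.3); B=panpose(.556,.198,.042,-3.3)
steps(T,A,1);steps(A,B,1)
E
```

```text
[[0.474,-0.011,0.002],[0.086,0.001,-0.000]]
[[0.520,0.000,0.000],[0.000,0.000,0.000]]
```

send_rows([
  [[0.474,-0.011,0.002],[0.086,0,0]],
  [[0.474,-0.011,0.002],[0.086,0,0]],
  [[0.474,-0.011,0.002],[0.086,0,0]],
  [[0.474,-0.011,0.002],[0.086,0,0]],
  [[0.474,-0.011,0.002],[0.086,0,0]],
])

```text
time_s: 7.15
tcp_pos: [0.557, 0.1987, 0.1233]
eef_rot: [-49.4, 89.7, 37.3]
contact_force: [-0.0, -0.6, 0.2]
gripper_width: 0.0597
```

send_rows([
  [[0.15,0,0],[0,0,0]],
  [[0.3,0,0],[0,0,0]],
  [[0.45,0,0],[0,0,0]],
  [[0.52,0,0],[0,0,0]],
  [[0.52,0,0],[0,0,0]],
])

```text
time_s: 7.65
tcp_pos: [0.5572, 0.1988, 0.0452]
eef_rot: [-50.8, 89.8, 36.0]
contact_force: [-0.6, 0.6, 0.1]
gripper_width: 0.0598
```

```bash
python3 - <<'E'
from h import *
T=tool(); B=panpose(.556,.198,.042,-3.3); print(T.round(4)); steps(T,B,1); s=r.get_state(); print(s['contact_force'],s['time_s'])
E
```

```text
[[ 0.0035 -0.9984  0.0567  0.5572]
 [ 0.0025  0.0567  0.9984  0.1988]
 [-1.     -0.0033  0.0027  0.0452]
 [ 0.      0.      0.      1.    ]]
[[0.022,0.008,-0.006],[0.001,0.003,0.004]]
[-0.57146346  0.64987143  0.14939543] 7.65
```

send_rows([
  [[0.015,0.008,-0.005],[0,0,0]],
  [[0.015,0.008,-0.005],[0,0,0]],
  [[0.015,0.008,-0.005],[0,0,0]],
  [[0.015,0.008,-0.005],[0,0,0]],
  [[0.015,0.008,-0.005],[0,0,0]],
], jaw=-1, force=55)

```text
time_s: 8.15
tcp_pos: [0.5559, 0.1984, 0.044]
eef_rot: [-49.2, 89.7, 37.6]
contact_force: [-3.1, 0.3, 6.3]
gripper_width: 0.0456
```

```bash
python3 - <<'E'
from h import *
T=tool(); print(T.round(4)); s=r.get_state(); print(s['contact_force'],s['gripper_width'])
# hub home: gripped TCP height above underside
hg=T[2,3]; print('hg',hg)
L=T.copy(); L[2,3]+=.10
M=shaftpose(.2); M[:3,3]=[.44,.12,.47]
V=shaftpose(.046+.03+hg,-1.7); Vh=V.copy(); Vh[:3,3]+=seatR(YAW)[:,2]*.14
print(V[:3,3],Vh[:3,3])
steps(T,L,1);print();steps(L,M,3);print();steps(M,Vh);print();steps(Vh,V,1)
E
```

```text
[[ 0.0039 -0.9984  0.0565  0.5559]
 [ 0.003   0.0565  0.9984  0.1984]
 [-1.     -0.0037  0.0032  0.044 ]
 [ 0.      0.      0.      1.    ]]
[-3.14250118  0.25142346  6.30669359] 0.04561444830656634
hg 0.044003038606950734
[ 0.5020756  -0.14759566  0.24100519] [ 0.42796327 -0.14423024  0.35973193]
[[-0.667,-0.002,0.002],[0.000,0.000,0.000]]

[[-0.726,0.245,-0.186],[-0.005,-0.000,-0.235]]
[[-0.759,0.108,-0.185],[-0.005,-0.000,-0.235]]
[[-0.766,-0.033,-0.185],[-0.005,-0.000,-0.235]]

[[0.312,0.195,-0.882],[0.019,-0.000,0.000]]
[[0.312,0.182,-0.884],[0.019,-0.000,-0.000]]

[[0.933,-0.000,0.000],[0.000,0.000,0.000]]
```

send_rows([
  [[-0.15,0,0],[0,0,0]],
  [[-0.35,0,0],[0,0,0]],
  [[-0.667,0,0],[0,0,0]],
  [[-0.667,0,0],[0,0,0]],
  [[-0.667,0,0],[0,0,0]],
])

```text
time_s: 8.65
tcp_pos: [0.5553, 0.1982, 0.1446]
eef_rot: [-42.1, 89.6, 44.6]
contact_force: [-0.5, -0.3, -8.7]
gripper_width: 0.0458
```

send_rows([
  [[-0.726,0.245,-0.186],[-0.005,0,-0.235]],
  [[-0.726,0.245,-0.186],[-0.005,0,-0.235]],
  [[-0.726,0.245,-0.186],[-0.005,0,-0.235]],
  [[-0.726,0.245,-0.186],[-0.005,0,-0.235]],
  [[-0.726,0.245,-0.186],[-0.005,0,-0.235]],
])

```text
time_s: 9.15
tcp_pos: [0.5156, 0.1716, 0.2513]
eef_rot: [-88.8, 79.3, -1.9]
contact_force: [0.3, -0.1, -8.3]
gripper_width: 0.0461
```

send_rows([
  [[-0.759,0.108,-0.185],[-0.005,0,-0.235]],
  [[-0.759,0.108,-0.185],[-0.005,0,-0.235]],
  [[-0.759,0.108,-0.185],[-0.005,0,-0.235]],
  [[-0.759,0.108,-0.185],[-0.005,0,-0.235]],
  [[-0.759,0.108,-0.185],[-0.005,0,-0.235]],
])

```text
time_s: 9.65
tcp_pos: [0.4768, 0.1456, 0.3576]
eef_rot: [-89.7, 68.9, -2.7]
contact_force: [-0.8, 0.3, -7.9]
gripper_width: 0.0458
```

send_rows([
  [[-0.766,-0.033,-0.185],[-0.005,0,-0.235]],
  [[-0.766,-0.033,-0.185],[-0.005,0,-0.235]],
  [[-0.766,-0.033,-0.185],[-0.005,0,-0.235]],
  [[-0.766,-0.033,-0.185],[-0.005,0,-0.235]],
  [[-0.766,-0.033,-0.185],[-0.005,0,-0.235]],
])

```text
time_s: 10.15
tcp_pos: [0.4386, 0.1201, 0.4638]
eef_rot: [-90.2, 58.5, -2.9]
contact_force: [0.2, 0.1, -8.3]
gripper_width: 0.046
```

```bash
python3 - <<'E'
from h import *
T=tool(); print(T.round(3)); s=r.get_state(); print(s['contact_force'],s['gripper_width'],s['joints'],s['time_s'])
V=shaftpose(.046+.03+.044,-1.7); Vh=V.copy(); Vh[:3,3]+=seatR(YAW)[:,2]*.14
steps(T,Vh)
E
```

```text
[[ 0.521 -0.852  0.047  0.439]
 [-0.026  0.039  0.999  0.12 ]
 [-0.853 -0.522 -0.002  0.464]
 [ 0.     0.     0.     1.   ]]
[ 0.19816862  0.08657379 -8.25036469] 0.04597958180921646 [ 62.97840503 -23.88853339 -33.19990351  30.54326807 -69.59482145
 -73.70139783] 10.15
[[0.300,0.177,-0.881],[0.019,-0.002,-0.006]]
[[0.298,0.165,-0.884],[0.019,-0.002,-0.006]]
```

Pan lifted (force −8.3 N includes its weight). On to above the shaft.

send_rows([
  [[0.3,0.177,-0.881],[0.019,-0.002,-0.006]],
  [[0.3,0.177,-0.881],[0.019,-0.002,-0.006]],
  [[0.3,0.177,-0.881],[0.019,-0.002,-0.006]],
  [[0.3,0.177,-0.881],[0.019,-0.002,-0.006]],
  [[0.3,0.177,-0.881],[0.019,-0.002,-0.006]],
])

```text
time_s: 10.65
tcp_pos: [0.4329, -0.0142, 0.409]
eef_rot: [-89.5, 58.5, -3.2]
contact_force: [0.3, -0.3, -6.4]
gripper_width: 0.0458
```

send_rows([
  [[0.298,0.165,-0.884],[0.019,-0.002,-0.006]],
  [[0.298,0.165,-0.884],[0.019,-0.002,-0.006]],
  [[0.298,0.165,-0.884],[0.019,-0.002,-0.006]],
  [[0.298,0.165,-0.884],[0.019,-0.002,-0.006]],
  [[0.298,0.165,-0.884],[0.019,-0.002,-0.006]],
])

```text
time_s: 11.15
tcp_pos: [0.4262, -0.1483, 0.3547]
eef_rot: [-88.6, 58.5, -3.5]
contact_force: [-0.5, 0.5, -7.0]
gripper_width: 0.0457
```

```bash
python3 - <<'E'
from h import *
T=tool(); print(T.round(3)); s=r.get_state(); print(s['contact_force'],s['gripper_width'],s['joints'],s['time_s'])
V=shaftpose(.046+.02+.044,-1.7)
steps(T,V,2)
# does the pan sit square in the grip? measure rim plane in wrist view
w=r.capture('wrist'); P,_=cloud(w); L=(P-T[:3,3])@T[:3,:3]
m=(np.hypot(L[:,1],L[:,2])>.083)&(np.hypot(L[:,1],L[:,2])<.094)&(abs(L[:,0]+.018)<.008)
q=L[m]; c=np.linalg.lstsq(np.c_[q[:,1:],np.ones(len(q))],q[:,0],rcond=None)[0]; print('rim plane',c,len(q))
k=np.linalg.lstsq(np.c_[2*q[:,1:],np.ones(len(q))],(q[:,1:]**2).sum(1),rcond=None)[0]; print('rim centre yz',k[:2], 'z range',q[:,2].min(),q[:,2].max())
E
```

```text
[[ 0.521 -0.85   0.081  0.426]
 [-0.031  0.076  0.997 -0.148]
 [-0.853 -0.522  0.013  0.355]
 [ 0.     0.     0.     1.   ]]
[-0.53119406  0.50985493 -7.03376391] 0.0457403836671481 [ 13.06994203 -25.19322794 -40.33265523  12.10331546 -45.09777264
 -24.21015637] 11.15
[[0.488,-0.017,0.018],[-0.005,-0.005,-0.006]]
[[0.488,-0.015,0.016],[-0.005,-0.005,-0.006]]
rim plane [-0.00161877  0.00874372 -0.01446968] 17034
rim centre yz [-0.00048395 -0.00194349] z range -0.09114788724102428 -0.012006458748774151
```

send_rows([
  [[0.244,-0.009,0.009],[0,0,0]],
  [[0.488,-0.017,0.018],[-0.005,-0.005,-0.006]],
  [[0.488,-0.017,0.018],[-0.005,-0.005,-0.006]],
  [[0.488,-0.017,0.018],[-0.005,-0.005,-0.006]],
  [[0.488,-0.017,0.018],[-0.005,-0.005,-0.006]],
])

```text
time_s: 11.7
tcp_pos: [0.4683, -0.1457, 0.2956]
eef_rot: [-88.5, 58.1, -2.8]
contact_force: [-0.3, -0.5, -6.9]
gripper_width: 0.0456
```

send_rows([
  [[0.12,-0.004,0.004],[0,0,0]],
  [[0.24,-0.008,0.008],[-0.005,-0.005,-0.006]],
  [[0.36,-0.012,0.012],[-0.005,-0.005,-0.006]],
  [[0.488,-0.015,0.016],[-0.005,-0.005,-0.006]],
  [[0.488,-0.015,0.016],[-0.005,-0.005,-0.006]],
])

```text
time_s: 12.2
tcp_pos: [0.5094, -0.1447, 0.2339]
eef_rot: [-88.4, 57.9, -2.4]
contact_force: [-1.6, -0.6, -6.9]
gripper_width: 0.0458
```

```bash
cat >> h.py <<'E'
def st(phi=-1.7,hh=.047):
    T=tool(); s=r.get_state(); S=seatR(YAW); L=S.T@(T[:3,3]-SEAT); D=shaftpose(0,phi)[:3,:3]
    print('t',s['time_s'],'TCP in seat mm',(L*1e3).round(1),'rot err deg',np.degrees(R.from_matrix(D.T@T[:3,:3]).as_rotvec()).round(2),'F seat',(S.T@s['contact_force']).round(1),'M tool',(T[:3,:3].T@s['moment']).round(2),'w',round(s['gripper_width'],4)); return T
E
python3 - <<'E'
from h import *
T=st(); steps(T,shaftpose(.046+.044,-1.7),1); steps(T,shaftpose(.044+.036,-1.7),1)
a=r.capture('side'); w=r.capture('wrist')
u,v=proj(a,SEAT)[0].astype(int)
A=cv2.resize(a['color'][v-60:v+40,u-50:u+50],(400,400),interpolation=cv2.INTER_CUBIC); B=cv2.resize(w['color'],(400,300))
B=np.vstack([B,np.zeros((100,400,3),np.uint8)])
cv2.imwrite('pics/e.png',cv2.cvtColor(np.hstack([A,B]),cv2.COLOR_RGB2BGR))
E
```

```text
t 12.2 TCP in seat mm [  2.3   3.3 110.2] rot err deg [-0.34 -0.13 -0.09] F seat [-5.  -0.6 -5. ] M tool [0.12 0.04 3.52] w 0.0458
[[0.134,0.015,-0.022],[0.008,0.003,0.002]]
[[0.201,0.015,-0.023],[0.008,0.003,0.002]]
```

View pics/e.png

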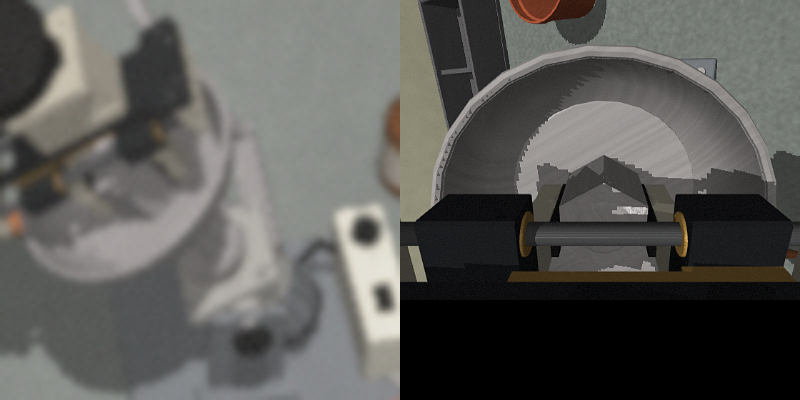

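send_rows([
  [[0,0.015,-0.022],[0.008,0.003,0.002]],
  [[0.06,0.015,-0.022],[0.008,0.003,0.002]],
  [[0.12,0.015,-0.022],[0.008,0.003,0.002]],
  [[0.17,0.015,-0.022],[0.008,0.003,0.002]],
  [[0.17,0.015,-0.022],[0.008,0.003,0.002]],
])

```text
time_s: 12.8
tcp_pos: [0.5207, -0.1487, 0.2127]
eef_rot: [-88.3, 57.9, -2.6]
contact_force: [-0.6, -0.6, -8.4]
gripper_width: 0.0457
```

```bash
python3 - <<'E'
from h import *
T=st(); steps(T,shaftpose(.044+.036,-1.7),1); steps(T,shaftpose(.044+.028,-1.7),1)
E
```

```text
t 12.8 TCP in seat mm [ 0.9 -0.2 86.1] rot err deg [ 0.03  0.02 -0.1 ] F seat [-4.9 -0.6 -6.9] M tool [0.07 0.07 3.35] w 0.0457
[[0.041,0.006,0.001],[-0.001,-0.000,0.002]]
[[0.094,0.006,0.001],[-0.001,-0.000,0.002]]
```

send_rows([
  [[0.015,0.006,0],[0,0,0]],
  [[0.03,0.006,0],[0,0,0]],
  [[0.045,0.006,0],[0,0,0]],
  [[0.06,0.006,0],[0,0,0]],
  [[0.065,0.006,0],[0,0,0]],
])

```text
time_s: 13.3
tcp_pos: [0.5252, -0.1489, 0.2038]
eef_rot: [-88.3, 57.9, -2.6]
contact_force: [0.1, -0.6, -6.9]
gripper_width: 0.0456
```

```bash
python3 - <<'E'
from h import *
T=st(); steps(T,shaftpose(.044+.028,-1.7),1); steps(T,shaftpose(.044+.02,-1.7),1)
E
```

```text
t 13.3 TCP in seat mm [-0.1 -0.2 76.2] rot err deg [ 0.04  0.02 -0.09] F seat [-3.6 -0.6 -6. ] M tool [ 0.1  -0.01  3.26] w 0.0456
[[0.028,-0.000,0.002],[-0.001,-0.000,0.002]]
[[0.081,-0.000,0.002],[-0.001,-0.000,0.002]]
```

send_rows([
  [[0.015,0,0],[0,0,0]],
  [[0.03,0,0],[0,0,0]],
  [[0.045,0,0],[0,0,0]],
  [[0.06,0,0],[0,0,0]],
  [[0.07,0,0],[0,0,0]],
])

```text
time_s: 13.8
tcp_pos: [0.5308, -0.1492, 0.1946]
eef_rot: [-88.3, 57.9, -2.7]
contact_force: [0.0, 0.2, -7.4]
gripper_width: 0.0457
```

```bash
python3 - <<'E'
from h import *
T=st(); steps(T,shaftpose(.044+.01,-1.7),1)
E
```

```text
t 13.8 TCP in seat mm [-0.2 -0.3 65.4] rot err deg [ 0.03  0.03 -0.07] F seat [-3.9  0.2 -6.3] M tool [0.02 0.02 3.18] w 0.0457
[[0.076,-0.001,0.002],[-0.001,-0.001,0.002]]
```

Teeth meshed at the first try: no contact, and the pan is past the tooth ends. Continuing home.

send_rows([
  [[0.02,0,0.001],[0,0,0]],
  [[0.04,0,0.001],[0,0,0]],
  [[0.06,0,0.001],[0,0,0]],
  [[0.08,0,0.001],[0,0,0]],
  [[0.09,0,0.001],[0,0,0]],
])

```text
time_s: 14.3
tcp_pos: [0.5381, -0.1491, 0.1826]
eef_rot: [-88.3, 58.0, -2.6]
contact_force: [0.2, -0.3, -6.9]
gripper_width: 0.0459
```

```bash
python3 - <<'E'
from h import *
T=st(); steps(T,shaftpose(.044+.0,-1.7),1)
E
```

```text
t 14.3 TCP in seat mm [-0.4  0.2 51.4] rot err deg [ 0.01  0.   -0.05] F seat [-3.5 -0.3 -6. ] M tool [0.04 0.12 3.24] w 0.0459
[[0.049,-0.002,-0.001],[-0.000,-0.000,0.001]]
```

send_rows([
  [[0.012,0,0],[0,0,0]],
  [[0.024,0,0],[0,0,0]],
  [[0.036,0,0],[0,0,0]],
  [[0.044,0,0],[0,0,0]],
  [[0.048,0,0],[0,0,0]],
])

```text
time_s: 14.8
tcp_pos: [0.5418, -0.1498, 0.1777]
eef_rot: [-88.1, 58.1, -2.3]
contact_force: [-5.2, 3.2, -3.4]
gripper_width: 0.0456
```

```bash
python3 - <<'E'
from h import *
T=st(); steps(T,shaftpose(.044+.0,-1.7),1)
E
```

```text
t 14.8 TCP in seat mm [ 0.2 -0.4 45.3] rot err deg [-0.01 -0.14  0.12] F seat [-6.3  3.  -0. ] M tool [ 0.11 -0.87  4.19] w 0.0456
[[0.008,0.001,0.003],[0.000,0.003,-0.003]]
```

send_rows([
  [[0.007,0,0],[0,0,0]],
  [[0.013,0,0],[0,0,0]],
  [[0.02,0,0],[0,0,0]],
  [[0.02,0,0],[0,0,0]],
  [[0.02,0,0],[0,0,0]],
])

```text
time_s: 15.3
tcp_pos: [0.5423, -0.1503, 0.1777]
eef_rot: [-88.1, 58.1, -2.4]
contact_force: [-64.4, 30.0, 24.0]
gripper_width: 0.0457
```

```bash
python3 - <<'E'
from h import *
T=st(); steps(T,shaftpose(.044+.0,-1.7),1)
w=r.capture('wrist'); P,_=cloud(w); L=(P-SEAT)@seatR(YAW); rr=np.hypot(L[:,0],L[:,1])
m=(rr>.084)&(rr<.094)&(abs(L[:,2]-.062)<.01); q=L[m]; print('rim z',np.median(q[:,2]),len(q),np.linalg.lstsq(np.c_[q[:,:2],np.ones(len(q))],q[:,2],rcond=None)[0])
m=(rr<.06)&(rr>.035)&(abs(L[:,2]-.018)<.006); print('floor z',np.median(L[m,2]),m.sum())
E
```

```text
t 15.3 TCP in seat mm [ 0.7 -0.9 44.9] rot err deg [-0.   -0.12  0.11] F seat [-43.   27.1  55.2] M tool [ 0.27 -9.24 18.53] w 0.0457
[[0.006,0.005,0.006],[0.000,0.003,-0.002]]
rim z 0.06030742125404219 17720 [-0.01214095 -0.00268178  0.05937327]
floor z 0.017656824425957337 16649
```

send_rows([
  [[-0.005,0.003,0.003],[0,0,0]],
  [[-0.007,0.005,0.005],[0,0,0]],
  [[-0.007,0.005,0.005],[0,0,0]],
  [[-0.007,0.005,0.005],[0,0,0]],
  [[-0.007,0.005,0.005],[0,0,0]],
])

```text
time_s: 15.85
tcp_pos: [0.5412, -0.1496, 0.1779]
eef_rot: [-88.1, 58.1, -2.4]
contact_force: [0.0, 0.1, -6.4]
gripper_width: 0.0457
```

```bash
python3 - <<'E'
from h import *
T=st()
w=r.capture('wrist'); P,_=cloud(w); L=(P-SEAT)@seatR(YAW); rr=np.hypot(L[:,0],L[:,1])
m=(rr<.06)&(rr>.035)&(abs(L[:,2]-.018)<.006); print('floor z',np.median(L[m,2]),m.sum())
E
```

```text
t 15.85 TCP in seat mm [-0.2 -0.2 45.8] rot err deg [ 0.   -0.11  0.14] F seat [-3.4  0.1 -5.5] M tool [0.06 0.03 3.2 ] w 0.0457
floor z 0.018406013122412804 16789
```

send_rows([
  [[0,0,0],[0,0,0]],
  [[0,0,0],[0,0,0]],
  [[0,0,0],[0,0,0]],
  [[0,0,0],[0,0,0]],
  [[0,0,0],[0,0,0]],
], jaw=0.36)

```text
time_s: 16.4
tcp_pos: [0.5416, -0.1496, 0.1785]
eef_rot: [-88.1, 58.1, -2.4]
contact_force: [0.6, 0.6, -0.5]
gripper_width: 0.0597
```

send_rows([
  [[-0.1,0,0],[0,0,0]],
  [[-0.3,0,0],[0,0,0]],
  [[-0.6,0,0],[0,0,0]],
  [[-0.9,0,0],[0,0,0]],
  [[-0.9,0,0],[0,0,0]],
])

```text
time_s: 16.9
tcp_pos: [0.4709, -0.146, 0.3004]
eef_rot: [-87.9, 57.4, -2.1]
contact_force: [0.4, 0.5, 0.4]
gripper_width: 0.0594
```

```bash
python3 - <<'E'
from h import *
T=st()
w=r.capture('wrist'); P,uv=cloud(w); S=seatR(YAW); L=(P-SEAT)@S; rr=np.hypot(L[:,0],L[:,1])
m=(rr<.055)&(rr>.035)&(abs(L[:,2]-.018)<.008); q=L[m]; print('floor z',np.median(L[m,2]),m.sum(),np.linalg.lstsq(np.c_[q[:,:2],np.ones(len(q))],q[:,2],rcond=None)[0])
m=(rr<.02)&(abs(L[:,2]-.062)<.01); print('hubtop',np.median(L[m,2]),m.sum(), L[m].mean(0))
m=(rr>.086)&(rr<.094)&(abs(L[:,2]-.061)<.01); q=L[m];k=np.linalg.lstsq(np.c_[2*q[:,:2],np.ones(len(q))],(q[:,:2]**2).sum(1),rcond=None)[0]; print('rim c',k[:2],np.median(q[:,2]))
t=r.capture('top'); c=t['color'].astype(int)
P,uv=cloud(t); L=(P-SEAT)@S; dark=(c.max(2)<60)[uv[:,1],uv[:,0]]&(abs(L[:,0]-.04)<.03)&(L[:,2]>.08)&(L[:,1]>.1)
q=P[dark]; print('knob',dark.sum(),L[dark].mean(0),L[dark].max(0),L[dark].min(0))
cv2.imwrite('pics/f.png',cv2.cvtColor(np.hstack([cv2.resize(w['color'],(400,300)),cv2.resize(t['color'][130:280,220:420],(400,300),interpolation=cv2.INTER_CUBIC)]),cv2.COLOR_RGB2BGR))
E
```

```text
t 16.9 TCP in seat mm [  5.    0.2 186.9] rot err deg [-0.01 -0.28 -0.58] F seat [0.6 0.5 0.2] M tool [ 0.01 -0.06  1.57] w 0.0594
floor z 0.017864971878519306 7144 [ 0.00083213 -0.00163906  0.01785379]
hubtop 0.06267564277617585 2175 [-2.44810306e-05 -5.74237504e-04  6.26668578e-02]
rim c [-0.00046966 -0.00050884] 0.06124325935542335
knob 72 [0.04177772 0.18175928 0.19696832] [0.05507582 0.20097787 0.55016481] [0.01001413 0.10111748 0.1487835 ]
```

View pics/f.png

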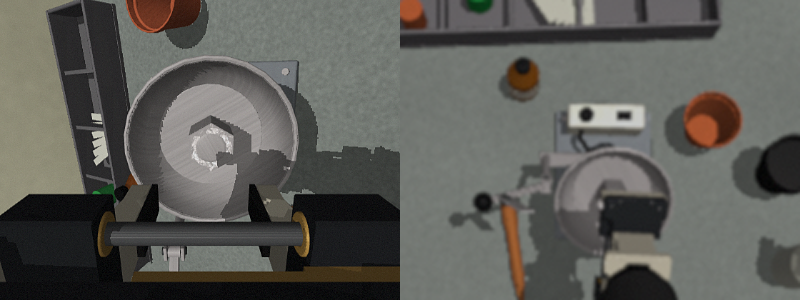

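```bash
cat >> h.py <<'E'
def seatpose(l): T=shaftpose(0,0); T[:3,3]=SEAT+seatR(YAW)@np.array(l); return T
E
python3 - <<'E'
from h import *
T=tool(); A=seatpose([.03,.05,.28]); B=seatpose([.04,.187,.285]); steps(T,A,1); steps(A,B,1)
E
```

```text
[[-0.647,-0.179,0.342],[-0.038,0.005,0.004]]
[[-0.033,-0.067,0.913],[0.000,0.000,0.000]]
```

send_rows([
  [[-0.647,-0.179,0.342],[-0.038,0.005,0.004]],
  [[-0.647,-0.179,0.342],[-0.038,0.005,0.004]],
  [[-0.647,-0.179,0.342],[-0.038,0.005,0.004]],
  [[-0.647,-0.179,0.342],[-0.038,0.005,0.004]],
  [[-0.647,-0.179,0.342],[-0.038,0.005,0.004]],
])

```text
time_s: 17.5
tcp_pos: [0.445, -0.0947, 0.3908]
eef_rot: [-90.1, 58.1, -2.6]
contact_force: [0.1, 0.4, -1.3]
gripper_width: 0.0598
```

send_rows([
  [[-0.033,-0.067,0.913],[0,0,0]],
  [[-0.033,-0.067,0.913],[0,0,0]],
  [[-0.033,-0.067,0.913],[0,0,0]],
  [[-0.033,-0.067,0.913],[0,0,0]],
  [[-0.033,-0.067,0.913],[0,0,0]],
])

```text
time_s: 18.0
tcp_pos: [0.4571, 0.0426, 0.3977]
eef_rot: [-90.5, 58.3, -2.9]
contact_force: [0.6, 0.7, -0.1]
gripper_width: 0.0594
```

```bash
python3 - <<'E'
from h import *
T=st(0); w=r.capture('wrist'); c=w['color'].astype(int); P,uv=cloud(w); S=seatR(YAW); L=(P-SEAT)@S
m=(c.max(2)<70)[uv[:,1],uv[:,0]]&(np.linalg.norm(L-[.04,.187,.16],axis=1)<.04)
q=L[m]; k=np.linalg.lstsq(np.c_[2*q,np.ones(len(q))],(q**2).sum(1),rcond=None)[0]
print('knob sphere',k[:3].round(4),'R',np.sqrt(k[3]+k[:3]@k[:3]),m.sum(),q.max(0),q.min(0))
print('pred uv',proj(w,SEAT+S@[.04,.187,.16]),[(t['score'],t['uv']) for t in r.find_in(w,'scraper_knob')])
y,z=k[1]-.104,k[2]-.09; print('angle',np.arctan2(z,-y),np.hypot(y,z))
cv2.imwrite('pics/g.png',cv2.cvtColor(w['color'],cv2.COLOR_RGB2BGR))
E
```

```text
t 18.0 TCP in seat mm [ 37.6 187.9 281.3] rot err deg [-0.24  0.13  0.32] F seat [ 0.5  0.7 -0.4] M tool [ 0.04 -0.05  1.75] w 0.0594
knob sphere [0.04   0.1765 0.1627] R 0.017683899579859674 1411 [0.05407686 0.20506796 0.17945299] [0.02646543 0.14752558 0.14339331]
pred uv [[280.87791905 208.48748115]] [(0.88, [282.1, 176.6])]
angle 2.3549218197240176 0.10266461093822361
```

View pics/g.png

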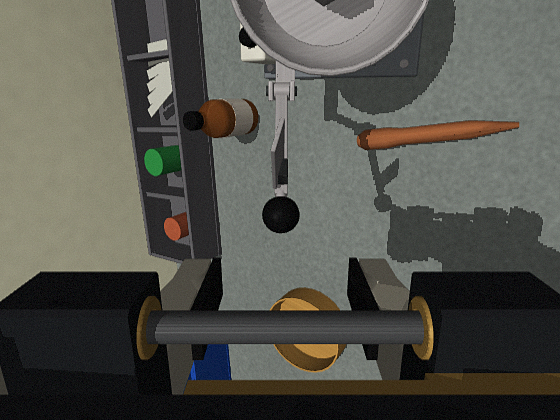

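```bash
python3 - <<'E'
from h import *
from scipy.optimize import least_squares
T=tool(); w=r.capture('wrist'); c=w['color'].astype(int); P,uv=cloud(w); S=seatR(YAW); L=(P-SEAT)@S
m=(c.max(2)<70)[uv[:,1],uv[:,0]]&(np.linalg.norm(L-[.04,.19,.16],axis=1)<.022)&(L[:,1]>.175)
q=L[m]; o=least_squares(lambda x:(np.linalg.norm(q-x,axis=1)-.014)*1e3,[.04,.19,.16],loss='soft_l1'); k=o.x
y,z=k[1]-.104,k[2]-.09; print(k.round(4),'angle',np.arctan2(z,-y),np.hypot(y,z),m.sum(),abs(o.fun).mean())
print(proj(w,SEAT+S@k))
steps(T,seatpose(k),1)
E
```

```text
[0.0403 0.1928 0.1553] angle 2.5079219250992324 0.11023572249436998 1079 0.3781906361491817
[[281.33766    215.65608744]]
[[0.845,-0.019,0.045],[0.001,-0.003,-0.006]]
```

send_rows([
  [[0.3,-0.019,0.045],[0,0,-0.006]],
  [[0.5,-0.019,0.045],[0,0,-0.006]],
  [[0.7,-0.019,0.045],[0,0,-0.006]],
  [[0.845,-0.019,0.045],[0,0,-0.006]],
  [[0.845,-0.019,0.045],[0,0,-0.006]],
])

```text
time_s: 18.65
tcp_pos: [0.5261, 0.0411, 0.2892]
eef_rot: [-90.6, 58.2, -3.4]
contact_force: [0.1, -1.0, -0.6]
gripper_width: 0.0596
```

```bash
python3 - <<'E'
from h import *
T=st(0); steps(T,seatpose([.0403,.1928,.1553]),1)
E
```

```text
t 18.65 TCP in seat mm [ 38.7 189.6 152.7] rot err deg [0.12 0.44 0.23] F seat [-0.2 -1.  -0.5] M tool [0.05 0.09 1.72] w 0.0596
[[-0.018,-0.011,0.021],[-0.003,-0.010,-0.005]]
```

send_rows([
  [[-0.018,-0.011,0.021],[0,-0.01,-0.005]],
  [[-0.018,-0.011,0.021],[0,-0.01,-0.005]],
  [[-0.018,-0.011,0.021],[0,-0.01,-0.005]],
  [[-0.018,-0.011,0.021],[0,-0.01,-0.005]],
  [[-0.018,-0.011,0.021],[0,-0.01,-0.005]],
], jaw=-1, force=12)

```text
time_s: 19.15
tcp_pos: [0.5259, 0.0445, 0.2928]
eef_rot: [-89.8, 58.0, -2.5]
contact_force: [-12.7, 4.0, 7.9]
gripper_width: 0.027
```

```bash
python3 - <<'E'
from h import *
T=st(0); S=seatR(YAW); L=S.T@(T[:3,3]-SEAT); a0=np.arctan2(L[2]-.09,-(L[1]-.104)); print('angle',a0)
# arc in calls of 5 rows, tool-frame shifts from start of each call; constant orientation
angs=np.linspace(2.5,0.1,31)
for k in range(6):
    seg=angs[5*k:5*k+6]; p=lambda a:np.array([.0403,.104-.11*np.cos(a),.09+.11*np.sin(a)])
    print([ [[*( (seatpose([0,0,0])[:3,:3].T@S@(p(a)-p(seg[0])))/.15).round(3)],[0,0,0]] for a in seg[1:]])
E
```

```text
t 19.15 TCP in seat mm [ 40.2 193.  155.9] rot err deg [ 0.12 -0.07 -0.03] F seat [-6.7  3.4 13.5] M tool [ 0.09 -1.35  4.11] w 0.027
angle 2.5041948497057316
[[[np.float64(-0.046), np.float64(0.0), np.float64(-0.037)], [0, 0, 0]], [[np.float64(-0.088), np.float64(0.0), np.float64(-0.077)], [0, 0, 0]], [[np.float64(-0.127), np.float64(0.0), np.float64(-0.121)], [0, 0, 0]], [[np.float64(-0.163), np.float64(0.0), np.float64(-0.168)], [0, 0, 0]], [[np.float64(-0.194), np.float64(0.0), np.float64(-0.217)], [0, 0, 0]]]
[[[np.float64(-0.028), np.float64(0.0), np.float64(-0.052)], [0, 0, 0]], [[np.float64(-0.051), np.float64(0.0), np.float64(-0.106)], [0, 0, 0]], [[np.float64(-0.07), np.float64(0.0), np.float64(-0.161)], [0, 0, 0]], [[np.float64(-0.084), np.float64(0.0), np.float64(-0.218)], [0, 0, 0]], [[np.float64(-0.094), np.float64(0.0), np.float64(-0.276)], [0, 0, 0]]]
[[[np.float64(-0.005), np.float64(0.0), np.float64(-0.058)], [0, 0, 0]], [[np.float64(-0.006), np.float64(0.0), np.float64(-0.117)], [0, 0, 0]], [[np.float64(-0.002), np.float64(-0.0), np.float64(-0.176)], [0, 0, 0]], [[
[... 519 characters left out ...]
), np.float64(-0.0), np.float64(-0.044)], [0, 0, 0]], [[np.float64(0.08), np.float64(-0.0), np.float64(-0.086)], [0, 0, 0]], [[np.float64(0.125), np.float64(-0.0), np.float64(-0.123)], [0, 0, 0]], [[np.float64(0.173), np.float64(-0.0), np.float64(-0.158)], [0, 0, 0]], [[np.float64(0.223), np.float64(-0.0), np.float64(-0.188)], [0, 0, 0]]]
[[[np.float64(0.053), np.float64(-0.0), np.float64(-0.026)], [0, 0, 0]], [[np.float64(0.107), np.float64(-0.0), np.float64(-0.048)], [0, 0, 0]], [[np.float64(0.163), np.float64(-0.0), np.float64(-0.065)], [0, 0, 0]], [[np.float64(0.22), np.float64(-0.0), np.float64(-0.078)], [0, 0, 0]], [[np.float64(0.278), np.float64(-0.0), np.float64(-0.086)], [0, 0, 0]]]
```

send_rows([
  [[-0.046,0,-0.037],[0,0,0]],
  [[-0.088,0,-0.077],[0,0,0]],
  [[-0.127,0,-0.121],[0,0,0]],
  [[-0.163,0,-0.168],[0,0,0]],
  [[-0.194,0,-0.217],[0,0,0]],
])

```text
time_s: 19.65
tcp_pos: [0.5085, 0.0122, 0.3178]
eef_rot: [-89.7, 58.0, -2.4]
contact_force: [-1.3, 2.4, -1.0]
gripper_width: 0.0269
```

```bash
cat > arc.py <<'E'
from h import *
import sys
T=st(0); S=seatR(YAW); L=S.T@(T[:3,3]-SEAT); a0=np.arctan2(L[2]-.09,-(L[1]-.104)); print('angle',a0,np.hypot(L[2]-.09,L[1]-.104))
for end in map(float,sys.argv[1:]):
    n=5; out=[]
    for a in np.linspace(a0,end,6)[1:]:
        p=SEAT+S@np.array([.0403,.104-.11*np.cos(a),.09+.11*np.sin(a)]); out.append([(T[:3,:3].T@(p-T[:3,3])/.15).round(3).tolist(),[0,0,0]])
    print(out); a0=end; T=seatpose([.0403,.104-.11*np.cos(a),.09+.11*np.sin(a)])
E
python3 arc.py 1.7 1.3
```

```text
t 19.65 TCP in seat mm [ 40.  159.9 185.5] rot err deg [ 0.13 -0.1  -0.03] F seat [-1.7  2.4 -0.1] M tool [ 0.01 -0.78  2.55] w 0.0269
angle 2.100286288583383 0.11070090182187887
[[[-0.024, -0.002, -0.054], [0, 0, 0]], [[-0.047, -0.003, -0.108], [0, 0, 0]], [[-0.066, -0.003, -0.163], [0, 0, 0]], [[-0.081, -0.003, -0.22], [0, 0, 0]], [[-0.091, -0.003, -0.278], [0, 0, 0]]]
[[[-0.005, -0.0, -0.058], [0, 0, 0]], [[-0.006, -0.0, -0.117], [0, 0, 0]], [[-0.002, -0.0, -0.176], [0, 0, 0]], [[0.007, -0.0, -0.234], [0, 0, 0]], [[0.021, 0.0, -0.291], [0, 0, 0]]]
```

Following the arc smoothly at about 2.4 N.

send_rows([
  [[-0.024,-0.002,-0.054],[0,0,0]],
  [[-0.047,-0.003,-0.108],[0,0,0]],
  [[-0.066,-0.003,-0.163],[0,0,0]],
  [[-0.081,-0.003,-0.22],[0,0,0]],
  [[-0.091,-0.003,-0.278],[0,0,0]],
])

```text
time_s: 20.15
tcp_pos: [0.499, -0.0301, 0.3294]
eef_rot: [-89.7, 58.0, -2.4]
contact_force: [0.5, -0.1, -3.8]
gripper_width: 0.0269
```

send_rows([
  [[-0.005,0,-0.058],[0,0,0]],
  [[-0.006,0,-0.117],[0,0,0]],
  [[-0.002,0,-0.176],[0,0,0]],
  [[0.007,0,-0.234],[0,0,0]],
  [[0.021,0,-0.291],[0,0,0]],
])

```text
time_s: 20.65
tcp_pos: [0.4984, -0.0746, 0.3269]
eef_rot: [-89.7, 58.0, -2.4]
contact_force: [1.8, 1.4, -2.0]
gripper_width: 0.0269
```

```bash
python3 arc.py 0.9 0.5
```

```text
t 20.65 TCP in seat mm [ 39.6  72.7 196.6] rot err deg [ 0.17 -0.08 -0.02] F seat [ 0.4  1.5 -2.6] M tool [ 0.02 -0.69  1.7 ] w 0.0269
angle 1.285358336264696 0.11106225703985657
[[[0.025, -0.005, -0.052], [0, 0, 0]], [[0.047, -0.005, -0.104], [0, 0, 0]], [[0.073, -0.005, -0.154], [0, 0, 0]], [[0.102, -0.005, -0.202], [0, 0, 0]], [[0.136, -0.005, -0.248], [0, 0, 0]]]
[[[0.038, 0.0, -0.044], [0, 0, 0]], [[0.08, 0.0, -0.086], [0, 0, 0]], [[0.125, 0.0, -0.123], [0, 0, 0]], [[0.173, 0.0, -0.158], [0, 0, 0]], [[0.223, 0.0, -0.188], [0, 0, 0]]]
```

send_rows([
  [[0.025,-0.005,-0.052],[0,0,0]],
  [[0.047,-0.005,-0.104],[0,0,0]],
  [[0.073,-0.005,-0.154],[0,0,0]],
  [[0.102,-0.005,-0.202],[0,0,0]],
  [[0.136,-0.005,-0.248],[0,0,0]],
])

```text
time_s: 21.15
tcp_pos: [0.5074, -0.1135, 0.3098]
eef_rot: [-89.7, 58.0, -2.5]
contact_force: [-0.3, 0.8, -0.5]
gripper_width: 0.0266
```

send_rows([
  [[0.038,0,-0.044],[0,0,0]],
  [[0.08,0,-0.086],[0,0,0]],
  [[0.125,0,-0.123],[0,0,0]],
  [[0.173,0,-0.158],[0,0,0]],
  [[0.223,0,-0.188],[0,0,0]],
])

```text
time_s: 21.65
tcp_pos: [0.5239, -0.1431, 0.2811]
eef_rot: [-89.8, 58.0, -2.6]
contact_force: [0.7, 0.6, -0.6]
gripper_width: 0.0269
```

```bash
python3 arc.py 0.2 0.03
```

```text
t 21.65 TCP in seat mm [ 39.5   5.5 142.5] rot err deg [ 0.21 -0.    0.02] F seat [ 0.2  0.6 -0.9] M tool [ 0.01 -0.43  1.85] w 0.0269
angle 0.4900667700590698 0.1116408002114135
[[[0.043, -0.005, -0.009], [0, 0, 0]], [[0.082, -0.005, -0.026], [0, 0, 0]], [[0.122, -0.005, -0.04], [0, 0, 0]], [[0.163, -0.005, -0.052], [0, 0, 0]], [[0.205, -0.005, -0.062], [0, 0, 0]]]
[[[0.025, -0.0, -0.005], [0, 0, 0]], [[0.049, 0.0, -0.008], [0, 0, 0]], [[0.074, -0.0, -0.011], [0, 0, 0]], [[0.099, 0.0, -0.013], [0, 0, 0]], [[0.124, 0.0, -0.014], [0, 0, 0]]]
```

send_rows([
  [[0.043,-0.003,-0.009],[0,0,0]],
  [[0.082,-0.005,-0.026],[0,0,0]],
  [[0.122,-0.005,-0.04],[0,0,0]],
  [[0.163,-0.005,-0.052],[0,0,0]],
  [[0.205,-0.005,-0.062],[0,0,0]],
])

```text
time_s: 22.15
tcp_pos: [0.5401, -0.1537, 0.2545]
eef_rot: [-89.8, 58.1, -2.7]
contact_force: [-2.0, -2.7, -0.7]
gripper_width: 0.0268
```

send_rows([
  [[0.025,0,-0.005],[0,0,0]],
  [[0.049,0,-0.008],[0,0,0]],
  [[0.074,0,-0.011],[0,0,0]],
  [[0.099,0,-0.013],[0,0,0]],
  [[0.12,0,-0.014],[0,0,0]],
])

```text
time_s: 22.65
tcp_pos: [0.5497, -0.156, 0.2389]
eef_rot: [-89.8, 58.1, -2.6]
contact_force: [-1.1, 0.0, -1.1]
gripper_width: 0.0268
```

```bash
python3 arc.py 0.0
```

```text
t 22.65 TCP in seat mm [39.6 -6.3 92.8] rot err deg [0.23 0.02 0.08] F seat [-1.5 -0.  -0.3] M tool [ 0.06 -0.13  2.16] w 0.0268
angle 0.02580350180340402 0.1103220228145648
[[[0.004, -0.005, 0.002], [0, 0, 0]], [[0.008, -0.005, 0.002], [0, 0, 0]], [[0.011, -0.005, 0.002], [0, 0, 0]], [[0.015, -0.005, 0.002], [0, 0, 0]], [[0.019, -0.005, 0.002], [0, 0, 0]]]
```

send_rows([
  [[0.008,0,0.002],[0,0,0]],
  [[0.016,0,0.002],[0,0,0]],
  [[0.02,0,0.002],[0,0,0]],
  [[0.02,0,0.002],[0,0,0]],
  [[0.02,0,0.002],[0,0,0]],
])

```text
time_s: 23.15
tcp_pos: [0.551, -0.156, 0.2368]
eef_rot: [-89.8, 58.1, -2.7]
contact_force: [-5.1, -2.9, 3.9]
gripper_width: 0.0272
```

```bash
python3 arc.py 0.0
```

```text
t 23.15 TCP in seat mm [39.6 -6.2 90.4] rot err deg [0.23 0.03 0.06] F seat [-2.1 -3.1  5.9] M tool [0.05 0.77 2.59] w 0.0272
angle 0.0031866128301983013 0.11016595968250183
[[[0.0, -0.005, 0.001], [0, 0, 0]], [[0.001, -0.005, 0.001], [0, 0, 0]], [[0.001, -0.005, 0.001], [0, 0, 0]], [[0.002, -0.005, 0.001], [0, 0, 0]], [[0.002, -0.005, 0.001], [0, 0, 0]]]
```

send_rows([
  [[0,0,0],[0,0,0]],
  [[0,0,0],[0,0,0]],
  [[0,0,0],[0,0,0]],
  [[0,0,0],[0,0,0]],
  [[0,0,0],[0,0,0]],
], jaw=0.2)

```text
time_s: 23.65
tcp_pos: [0.5512, -0.1558, 0.2368]
eef_rot: [-89.8, 58.1, -2.6]
contact_force: [-0.5, 0.3, 0.4]
gripper_width: 0.0523
```

send_rows([
  [[-0.1,0,0],[0,0,0]],
  [[-0.3,0,0],[0,0,0]],
  [[-0.6,0,0],[0,0,0]],
  [[-0.9,0,0],[0,0,0]],
  [[-0.9,0,0],[0,0,0]],
])

```text
time_s: 24.15
tcp_pos: [0.48, -0.1526, 0.3586]
eef_rot: [-89.7, 57.4, -2.5]
contact_force: [1.3, 0.3, 0.0]
gripper_width: 0.0527
```

```bash
python3 - <<'E'
from h import *
from scipy.optimize import least_squares
T=st(0); w=r.capture('wrist'); c=w['color'].astype(int); P,uv=cloud(w); S=seatR(YAW); L=(P-SEAT)@S
m=(c.max(2)<70)[uv[:,1],uv[:,0]]&(np.linalg.norm(L-[.04,-.006,.09],axis=1)<.03)
q=L[m]; o=least_squares(lambda x:(np.linalg.norm(q-x,axis=1)-.014)*1e3,[.04,-.006,.09],loss='soft_l1'); k=o.x
y,z=k[1]-.104,k[2]-.09; print(k.round(4),'angle',np.arctan2(z,-y),np.hypot(y,z),m.sum())
rr=np.hypot(L[:,0],L[:,1]); m=(rr<.055)&(rr>.035)&(abs(L[:,2]-.018)<.008)&(L[:,0]<0); q=L[m]; print('floor',np.median(q[:,2]),np.linalg.lstsq(np.c_[q[:,:2],np.ones(len(q))],q[:,2],rcond=None)[0],m.sum())
m=(rr>.086)&(rr<.094)&(abs(L[:,2]-.061)<.01); q=L[m]; print('rim z',np.median(q[:,2]))
t=r.capture('top')
cv2.imwrite('pics/i.png',cv2.cvtColor(np.hstack([cv2.resize(w['color'],(400,300)),cv2.resize(t['color'],(400,300))]),cv2.COLOR_RGB2BGR))
E
```

```text
t 24.15 TCP in seat mm [ 43.8  -6.  231.3] rot err deg [ 0.21 -0.04 -0.57] F seat [ 1.1  0.4 -0.6] M tool [ 0.02 -0.12  1.52] w 0.0527
[ 0.0399 -0.0054  0.0898] angle -0.0015812105600527026 0.10942956565530504 981
floor 0.01784106442051977 [ 0.00110394 -0.00246982  0.01786989] 2656
rim z 0.061263411743528694
```

View pics/i.png

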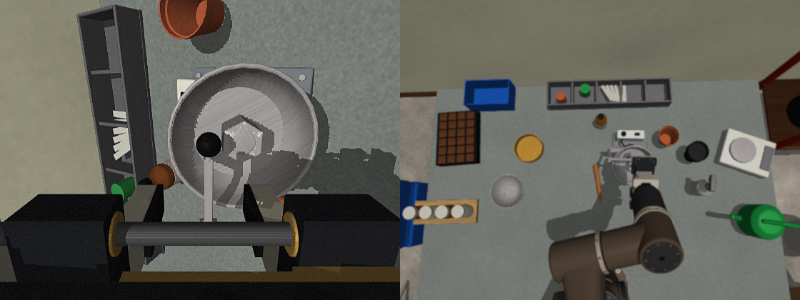

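The scraper is down with the blade in the pan, the pan is home, the bystanders have not moved, and the gripper is clear. Handing in.

```bash
python3 -c "
from plant import r
print(r.close_job())"
```

```text
the job is handed in; nothing more can be done
None
```

The pan is fully home on the splined shaft and the scraper arm is down on its stop with the blade in the pan. I handed the job in at about 24 s of the 72 s; it reports no verdict.

- **Pan:** I read the shaft's tooth angle from the wrist camera and gripped the pan's hub across two flats. The teeth meshed at the first try with no rocking. I pushed it onto the shoulder before touching the scraper, then let go.
- **Scraper:** I gripped the ball knob, followed its arc down to the stop, released it and backed away.
- **Last checks:**
  - The pan floor measures 17.9 mm above the shoulder (18 mm nominal) and its tilt is under 0.005 rad.
  - The knob position gives a scraper angle of about 0.00 rad.
  - The gripper was clear, with no contact force.
  - The bystanders looked unmoved in the top view; I did not re-measure their positions.
- **Off from ideal:** The final push on the pan reached about 75 N at the wrist, partly sideways. That is under the 120 N wrist limit. The gripper held the hub only by its fingers, so I don't expect the 40 N body limit to apply. I unloaded the force before releasing.

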